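Stow the pop-up examination lamp in its roll-top dock

TASK

Put the examination lamp away in its dock. The mast is a twist-lock telescope: turn the lamp head anticlockwise (seen from above) until you feel the inner tube's key find its keyway, push the inner tube fully home, which unlatches the middle tube, then push that fully home too. Then let go and roll the slatted cover forward over the lamp until it is shut on the front sill, leaving the sample cup and the pump bottle beside the dock where they stand.

Things in the scene. Friction and masses are not known exactly. Their poses are not given: they have to be found in the camera images.
- lamp_dock: Fixed white roll-top dock, 380 long (its x) x 276 wide (y) x 238 high, two half-round cheeks with inner faces 250 apart. Origin: centre of its underside; its -x axis points out of the open front, roughly to the robot. The mast stands upright on its floor at x = -75, y = 0. The front sill is 46 high. A forceps and a wipe lie loose on its floor.
- inner_tube (a joint): Travel of the steel inner tube (dia. 21, carries the lamp) into the middle tube, m: 0 out, 0.060 home. Locked by a hidden key until the head is turned anticlockwise from above by 0.5 to 1.2 rad from its start, an amount that cannot be seen; the keyway accepts about 0.15 rad either side, a stop lies 0.3 past it. Then it slides down at 2 to 4 N without turning, and stays where left.
- middle_tube (a joint): Travel of the steel middle tube (dia. 33, black ribbed collar dia. 45) into the fixed outer tube, m: 0 out, 0.060 home. Latched out until the foot of the inner tube trips its latch: the last 10 mm of the inner tube take 7 to 13 N and the latch lets go about 2 mm before home; then it slides down at 6 to 8 N, also when pushed by the lamp head, and stays where left.
- roll_cover (a joint): Angle of the grey slatted cover about the dock's cross axis (along its y, at x = 0, 48 up), rad: 0 shut (lower edge on the sill), 1.5 to 1.7 at the start (rolled back), 1.745 rear stop. Shell of outer radius 175, spans 95 degrees, 250 wide. Takes 1 to 7 N at the bar and stays where left. Clears the lamp only when both tubes are home.
- lamp_grip (a point): Centre of the upright grip plate on the lamp head, on the mast's axis; z up, -x to the lens. Plate 44 long (its x), 14 thick (its y), 16 above and 16 below this point; under it the white lamp body 80 x 46 x 26. 276 above the desk at the start, 156 with both tubes home. Pinch the plate from above across its thickness to turn and to push.
- cover_bar (a point): Middle of the cover's round metal pull bar, 10 thick, 130 long along the dock's y, on posts 60 to either side; 32 outside the slats. For cover angle c it lies at x = -0.207 cos(c + 0.105), z = 0.048 + 0.207 sin(c + 0.105), y = 0 in the dock's frame (m); shut, it stands 70 above the desk at the front.
- sample_cup: Bystander: clear cup of capped tubes, 49 wide, 66 high, upright, left of the dock. Origin: centre of its underside.
- pump_bottle: Bystander: hand-gel pump bottle, 58 wide, 197 high, upright, right of the dock. Origin: centre of its underside.

How it is judged (in metres and radians):
On the way, in this order (a step that is already met when the one before it is completed fails the run):
1. the inner tube is fully home in the middle tube (within 4 mm) (value of joint inner_tube above 0.056 m), for 0.05 s.
2. the middle tube is fully home in the outer tube (within 4 mm) (value of joint middle_tube above 0.056 m), for 0.1 s.
At the end, for the whole second after the job is handed in: Both tubes are home within 4 mm (each joint above 0.056), the cover is shut within 0.04 rad (7 mm at the sill), and the cup and the bottle stand upright (value of joint each of inner_tube, middle_tube above 0.056 m and value of joint roll_cover below 0.04 rad and angle between each of sample_cup, pump_bottle's own z axis and vertical below 0.2 rad); the robot touches nothing.
It fails at once if the sample cup or the pump bottle is pushed more than 30 mm from its place (distance of any of sample_cup, pump_bottle from where it was at the start of the episode above 0.03 m).
It also fails if it takes over 58 s, if anything falls off the work surface, if the arm or the gripper's body presses on something with over 40 N, if the wrist force passes 120 N, or if a joint passes its speed limit or range.

ROBOT

A 6-joint arm with a two-finger parallel gripper is mounted at the origin on a cart in front of the work surface, level with it; the furniture and walls round the work are solid. World frame = base frame: x ahead of the robot, y to its left, z up, the work surface at z = 0. Lengths are in m, angles in degrees, forces in N, time in s.
With the tool pointing down it reaches from about 0.375 to 0.9 m from the base axis. Payload 3.1 kg.
Tool frame: the origin (TCP) lies on the centre line of the jaws, within the pads' length; the fingertips stand 25 mm ahead of it and the grasp point (between the pads) lies 6 mm ahead of it; z points along the fingers, y is the line along which they close (so a half turn about z gives the same grasp; the last joint's range is limited). The gripper opens to 87 mm and grips with 3 to 60 N. Pads are 19 mm wide; open, the fingers measure 117 mm over their backs; the gripper's body (75 mm by 190 mm) begins 51 mm behind the grasp point.
Start: joints at [-74.513, 30.224, 82.088, -0, 67.689, -10.227], TCP at [0.271, -0.563, 0.248] pointing down, gripper open.
Joint ranges: [-176.69, 176.69], [-43.24, 126.21], [12.49, 139.97], [-82, 262], [0, 151.66], [-163.58, 163.58]. Speed limits (degrees/s): [159.86, 159.86, 180, 180, 180, 180].

INTERFACE

Orientations are given as a 3x3 rotation matrix whose columns are the frame's x, y, z axes.
In Python, from rig import * gives the robot as it stands.
- The arm moves only by the tool step_arm, never from a script. Its argument "steps" is a list of rows, each a list of 7 numbers: the shift along the tool's x, y, z normalised to -1 to 1, where 1 is 0.3 m, then the turn, a rotation vector about the tool's x, y, z normalised to -1 to 1, where 1 is 45 degrees, then the gripper's target within -1 to 1 (shut at 1, half-way at 0, fully open at -1). A call has 1 to 8 rows; each row is the pose to reach, as a shift and turn from the pose commanded when the call began, along the tool's axes at that moment; what a row does not reach only later rows make up. A row lasts 1/12 s, in which the tool goes at most 41.7 mm and 7.16 degrees, less where a joint would pass 70% of its speed; a pose out of reach is approached as far as the arm can. A call with a number of a shift or a turn outside -1 to 1 is refused whole. A call with a gripper value outside its range is refused whole. The fingers move at their own pace and stop on an object; the grip force is fixed at half the most. Time passes only in rows, so rows that repeat a pose let the fingers close. It gives the time, the measured TCP pose, the force, the opening and the grip force at its end, in the units of the state.
- read_state(): the state, without advancing time (a new reading comes with each control period).
- capture(name): name is "scene" or "top" or "wrist"; returns a dict with "image" (400x640x3 uint8, red, green, blue), "vertical_fov" (degrees; the focal length in pixels is half the picture's height over the tangent of half this angle, whatever the lens; pixels are square), "cx", "cy" (the principal point, pixels), "world_from_camera" (4x4, takes a point from camera to world coordinates); the wrist camera has in their place "T_tool_cam" (4x4, takes a point from camera to tool coordinates, whose origin is the TCP and whose axes are the flange's). Camera axes: x right, y down, z forward; pixel columns grow to the right and rows downward; lengths in m; the calibration is good to about 2 mm. The wrist camera is an equidistant fisheye: a pixel r from the principal point sees the ray r / f radians off the axis. A picture is of the moment at which its call begins: read the wrist's pose just before it. There is no depth.
- hand_in(): hands the job in; it is judged then, once.
The state is a dict: "time_s": time; "joint_positions": joint angles; "qvel": joint speeds; "tau": joint torques, N m; "position": TCP position; "tcp_rot": TCP orientation; "force": force on the tool from outside, world axes, zero at the start; "moment": the same for the moment, N m; "opening": opening from 0.0 (shut) to 1.0 (fully open); "grasp_force": force on a finger pad.
Only numpy, scipy, OpenCV 4.12 (cv2) and the standard library are available. Lean on these libraries where they do the work, as an engineer would, in place of code of your own. Each camera call takes 0.05 s, during which the arm holds its last target. There are 200 camera calls.

## Working session

There is one attempt and no reset: what is moved stays moved. The work goes in short steps, Python scripts to look and compute and a tool call to move; the robot and the scene stay as the last step left them, time stands still between calls to the robot, and variables do not carry over. Pictures are saved under pics/ and viewed, at most 10 in all, crops included, and the job is handed in when it is done.

Besides the shell and the picture viewer there is one more tool, called after "Call:" as name([rows], argument=value, ...), one row to a line, values as JSON. step_arm: Moves the arm, as the interface text tells. Scaled input: -1 to 1 covers 0.3 m each way for a shift and 45 degrees each way for a turn. Its arguments: {"type":"object","properties":{"steps":{"type":"array"}},"required":["steps"]}

```bash
mkdir -p pics; cat > h.py <<'E'
from rig import *
import numpy as np, cv2
def snap(n,f):
    c=capture(n); cv2.imwrite('pics/'+f+'.png',c['image'][:,:,::-1]); return c
def ray(c,u,v):
    f=200/np.tan(np.radians(c['vertical_fov'])/2); T=np.array(c['world_from_camera'])
    return T[:3,3],T[:3,:3]@np.array([(u-c['cx'])/f,(v-c['cy'])/f,1])
def atz(c,u,v,z):
    o,d=ray(c,u,v); return o+d*(z-o[2])/d[2]
def proj(c,p):
    f=200/np.tan(np.radians(c['vertical_fov'])/2); T=np.linalg.inv(np.array(c['world_from_camera']))
    q=T[:3,:3]@np.array(p)+T[:3,3]; return q[0]/q[2]*f+c['cx'],q[1]/q[2]*f+c['cy']
E
python3 - <<'E'
from h import *
import pickle
a=snap('scene','s1');b=snap('top','t1')
pickle.dump((a,b),open('c.pkl','wb'))
for c in(a,b):print(c['vertical_fov'],c['cx'],c['cy'],np.round(c['world_from_camera'],3))
s=read_state();print(s['time_s'],s['position'],np.round(s['tcp_rot'],3),s['opening'])
E
```

```text
56.586165691178905 319.1593420812648 191.56243086175485 [[-0.226  0.44  -0.869  1.546]
 [ 0.974  0.124 -0.19   0.18 ]
 [ 0.024 -0.889 -0.457  0.687]
 [ 0.     0.     0.     1.   ]]
51.129208555320204 328.6525737865895 201.16486955643052 [[-0.368 -0.735  0.569 -0.188]
 [-0.93   0.294 -0.222  0.219]
 [-0.004 -0.61  -0.792  1.161]
 [ 0.     0.     0.     1.   ]]
0.1 [ 0.27102096 -0.56248335  0.24664094] [[ 0.901  0.434 -0.001]
 [ 0.434 -0.901  0.002]
 [ 0.    -0.002 -1.   ]] 0.9979612495577078
```

View pics/s1.png

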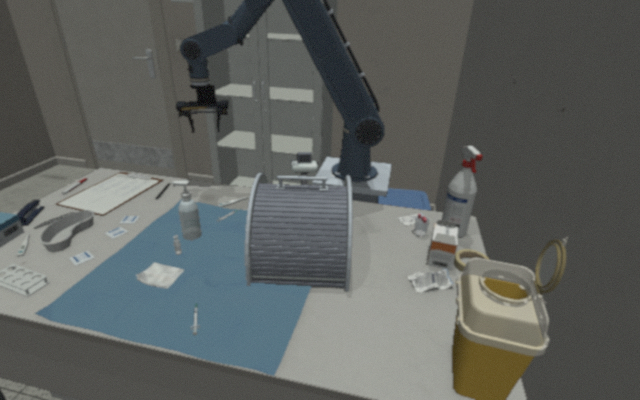

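View pics/t1.png

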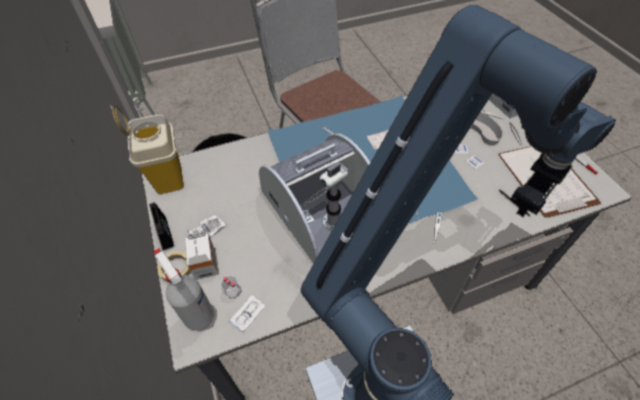

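The scene view shows the dock's back and the lamp grip at about (304,157). The top view shows the dock front, lamp at about (334,175) and bar at about (318,157). I'll enlarge both.

```bash
python3 - <<'E'
import cv2
a=cv2.imread('pics/s1.png')[140:300,230:370];b=cv2.imread('pics/t1.png')[125:265,250:390]
cv2.imwrite('pics/z1.png',cv2.resize(a,None,fx=3.75,fy=3.75,interpolation=2)[:600])
cv2.imwrite('pics/z2.png',cv2.resize(b,None,fx=4,fy=4,interpolation=2))
E
```

```text
(no output)
```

View pics/z1.png

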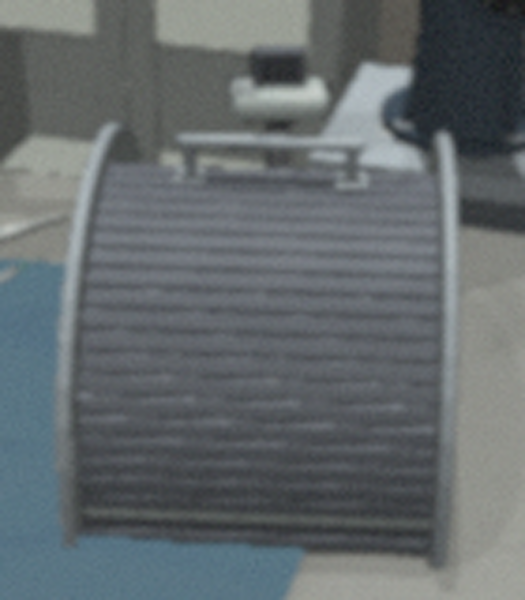

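View pics/z2.png

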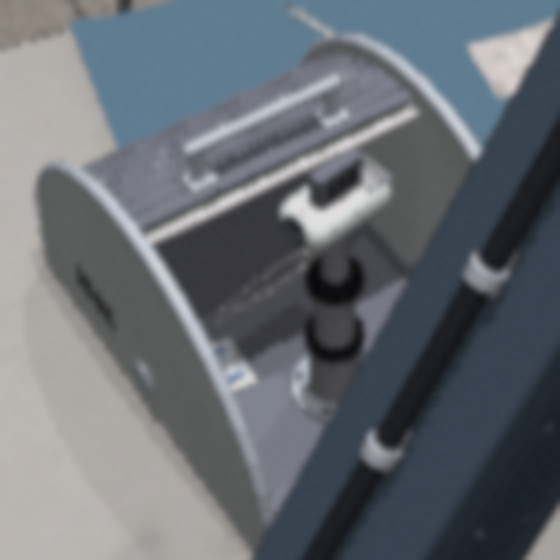

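```bash
cat > fit.py <<'E'
from h import *
import pickle
from scipy.optimize import least_squares
a,b=pickle.load(open('c.pkl','rb'))
S=lambda u,v:(230+u/3.75,140+v/3.75); T=lambda u,v:(250+u/4,125+v/4)
def W(p,q):
    x,y,t=p[:3];return [x+q[0]*np.cos(t)-q[1]*np.sin(t),y+q[0]*np.sin(t)+q[1]*np.cos(t),q[2]]
def bar(c,y): return [-.207*np.cos(c+.105),y,.048+.207*np.sin(c+.105)]
L=[(b,lambda p:bar(p[3],.065),T(188,147)),(b,lambda p:bar(p[3],-.065),T(338,78)),
(a,lambda p:bar(p[3],.065),S(362,147)),(a,lambda p:bar(p[3],-.065),S(180,138)),
(a,lambda p:[.19,-.138,0],S(66,543)),(a,lambda p:[.19,.138,0],S(442,563)),
(b,lambda p:[-.075,0,.292],T(337,172)),(a,lambda p:[-.075,0,.292],S(277,50))]
f=lambda p:np.concatenate([np.array(proj(c,W(p,g(p))))-uv for c,g,uv in L])
if __name__=='__main__':
    r=least_squares(f,[.6,0,0,1.6],loss='soft_l1');print(r.x);print(np.round(r.fun.reshape(-1,2),1))
    print('lamp',W(r.x,[-.075,0,.276]))
    o1,d1=ray(b,*L[6][2]);o2,d2=ray(a,*L[7][2])
    s=np.linalg.lstsq(np.c_[d1,-d2],o2-o1,rcond=None)[0];print(o1+d1*s[0],o2+d2*s[1])
    im=cv2.imread('pics/t1.png')[155:195,312:357];cv2.imwrite('pics/z3.png',cv2.resize(im,None,fx=14,fy=14,interpolation=2))
E
python3 fit.py
```

```text
[ 0.61709346 -0.07148884  0.18719193  1.62395486]
[[-0.4 -0.1]
 [-1.   0.4]
 [-1.  -0.6]
 [ 0.5 -0.1]
 [-1.7  0.2]
 [ 0.3 -0.4]
 [ 0.6 -1.4]
 [ 1.1 -3.1]]
lamp [np.float64(0.5434036623265827), np.float64(-0.08544638311760885), 0.276]
[ 0.54718377 -0.08529406  0.28238711] [ 0.54741082 -0.08766423  0.28339787]
```

View pics/z3.png

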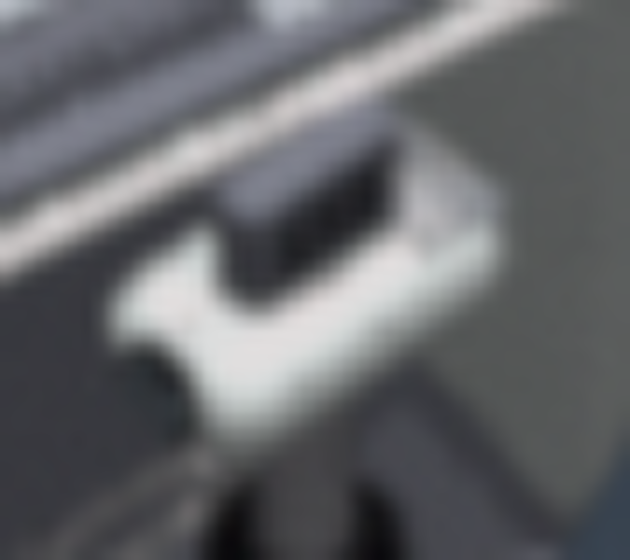

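```bash
python3 - <<'E'
from fit import *
g=lambda u,v:atz(b,312+u/14,155+v/14,.292)
P=[g(*q) for q in [(215,190),(365,105),(395,145),(260,225)]]
print(np.round(P,4),np.mean(P,0))
for i,j in((1,0),(2,3)):
    d=P[j]-P[i];print(np.linalg.norm(d[:2]),np.degrees(np.arctan2(d[1],d[0])))
E
```

```text
[[ 0.5443 -0.0633  0.292 ]
 [ 0.5545 -0.0998  0.292 ]
 [ 0.5422 -0.1013  0.292 ]
 [ 0.5323 -0.0682  0.292 ]] [ 0.54332061 -0.08314359  0.292     ]
0.03795314163676544 105.5600783022784
0.03455490044046903 106.57081188549101
```

The lamp axis is at about (0.5435, -0.0845) and the lens heading is about 106°. The dock is at (0.617, -0.071) with yaw 10.7°, and the measured plate size fits the given one. I'll approach above it.

Call:
step_arm([
  [0.75,-0.52,-0.3,0,0,-0.889,-1],
  [0.75,-0.52,-0.3,0,0,-0.889,-1],
  [0.75,-0.52,-0.3,0,0,-0.889,-1],
  [0.75,-0.52,-0.3,0,0,-0.889,-1],
  [0.75,-0.52,-0.3,0,0,-0.889,-1],
  [0.75,-0.52,-0.3,0,0,-0.889,-1],
  [0.75,-0.52,-0.3,0,0,-0.889,-1],
  [0.75,-0.52,-0.3,0,0,-0.889,-1],
])

```text
time_s: 0.77
position: [0.409, -0.3195, 0.3397]
tcp_rot: [[0.406, 0.914, 0.004], [0.914, -0.406, 0.001], [0.002, 0.003, -1.0]]
force: [0.0, -0.8, -0.4]
opening: 0.999
grasp_force: 0.0
```

```bash
cat >> h.py <<'E'
from scipy.spatial.transform import Rotation as Ro
def go(p,yh):
    s=read_state();R=np.array(s['tcp_rot']);P=np.array(s['position']);h=np.radians(yh)
    y=np.array([np.cos(h),np.sin(h),0]);z=np.array([0,0,-1.]);D=np.c_[np.cross(y,z),y,z]
    w=Ro.from_matrix(R.T@D).as_rotvec(degrees=True)
    print('t%.2f'%s['time_s'],'P',np.round(P,4),'yh%.1f'%np.degrees(np.arctan2(R[1,1],R[0,1])),'F',np.round(s['force'],1),'M',np.round(s['moment'],2),'op%.3f g%.1f'%(s['opening'],s['grasp_force']),'q',np.round(s['joint_positions'],0))
    print('shift',np.round(R.T@(np.array(p)-P)/.3,3),'rot',np.round(w/45,3))
E
python3 -c "
from h import *
go([.5435,-.0845,.34],16)"
```

```text
t0.77 P [ 0.409  -0.3195  0.3397] yh-23.9 F [ 0.  -0.8 -0.4] M [-0.06 -0.02 -0.01] op0.999 g0.0 q [-50.  16.  90.   0.  74. -27.]
shift [0.898 0.092 0.001] rot [ 0.005 -0.001 -0.887]
```

Call:
step_arm([
  [0.9,0.09,0,0,0,-0.887,-1],
  [0.9,0.09,0,0,0,-0.887,-1],
  [0.9,0.09,0,0,0,-0.887,-1],
  [0.9,0.09,0,0,0,-0.887,-1],
  [0.9,0.09,0,0,0,-0.887,-1],
  [0.9,0.09,0,0,0,-0.887,-1],
  [0.9,0.09,0,0,0,-0.887,-1],
  [0.9,0.09,0,0,0,-0.887,-1],
])

```text
time_s: 1.43
position: [0.5433, -0.0861, 0.337]
tcp_rot: [[-0.274, 0.962, 0.0], [0.962, 0.274, 0.002], [0.002, 0.001, -1.0]]
force: [-0.7, -0.2, 0.7]
opening: 1.001
grasp_force: 0.0
```

```bash
python3 -c "
from h import *
go([.5435,-.0845,.34],16)
c=snap('wrist','w1');T=np.array(c['T_tool_cam']);print(np.round(T,3),c['vertical_fov'],c['cx'],c['cy'])
f=200/np.tan(np.radians(c['vertical_fov'])/2)
s=read_state();R=np.array(s['tcp_rot']);P=np.array(s['position'])
def wp(p):
    q=np.linalg.inv(T)@np.r_[R.T@(np.array(p)-P),1]; r=np.hypot(q[0],q[1]);t=np.arctan2(r,q[2])*f/r
    return c['cx']+q[0]*t,c['cy']+q[1]*t
print('plate top exp',wp([.5435,-.0845,.292]), 'tips',wp(P+R@[0,.04,.025]),wp(P+R@[0,-.04,.025]))
"
```

```text
t1.43 P [ 0.5433 -0.0861  0.337 ] yh15.9 F [-0.7 -0.2  0.7] M [ 0.   -0.11 -0.02] op1.001 g0.0 q [-21.  19.  86.   0.  75. -37.]
shift [ 0.005  0.002 -0.01 ] rot [ 0.001 -0.002 -0.002]
[[-0.001 -0.958 -0.287  0.079]
 [ 1.    -0.001 -0.001 -0.   ]
 [ 0.001 -0.287  0.958 -0.137]
 [ 0.     0.     0.     1.   ]] 65.70646984690485 317.0326720437091 199.14579723056082
plate top exp (np.float64(321.3056636552136), np.float64(231.216085745891)) tips (np.float64(385.6714261299106), np.float64(248.53479486379157)) (np.float64(250.105684669281), np.float64(248.69984398641512))
```

View pics/w1.png

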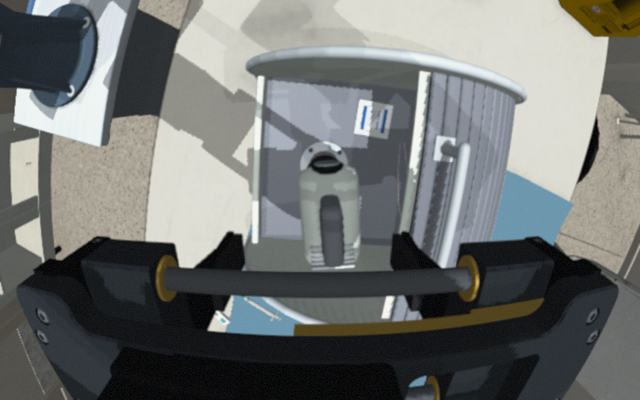

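The plate in the wrist view spans about (321..343, 195..265). That is about 11 px to the right of where I expected it, so I'll enlarge.

```bash
python3 -c "
import cv2
i=cv2.imread('pics/w1.png')[140:290,230:410];cv2.imwrite('pics/z4.png',cv2.resize(i,None,fx=4,fy=4,interpolation=2))"
```

```text
(no output)
```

View pics/z4.png

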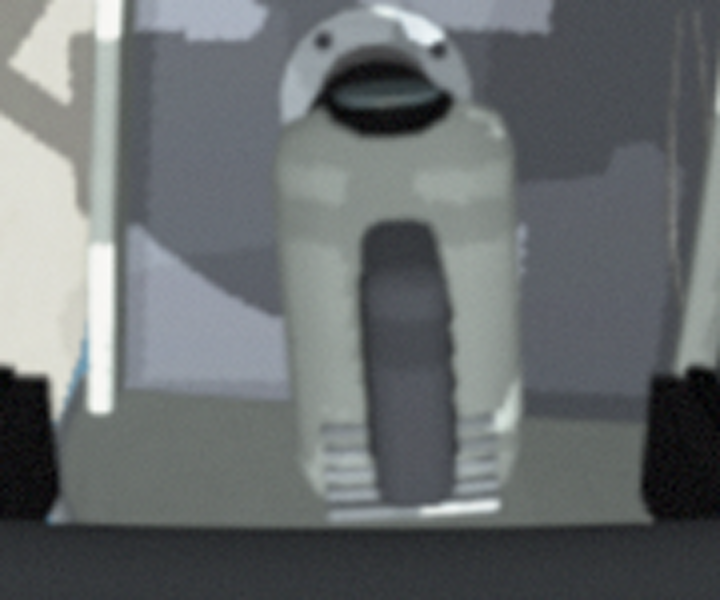

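```bash
cat >> h.py <<'E'
def wray(c,s,u,v,z):
    T=np.array(c['T_tool_cam']);R=np.array(s['tcp_rot']);P=np.array(s['position'])
    f=200/np.tan(np.radians(c['vertical_fov'])/2);x,y=u-c['cx'],v-c['cy'];r=np.hypot(x,y);t=r/f
    d=R@T[:3,:3]@np.array([x/r*np.sin(t),y/r*np.sin(t),np.cos(t)]);o=R@T[:3,3]+P
    return o+d*(z-o[2])/d[2]
E
python3 -c "
from h import *
s=read_state();c=capture('wrist')
A=wray(c,s,331,206,.292);B=wray(c,s,334.5,265,.292);print(A,B,(A+B)/2,np.linalg.norm(A-B),np.degrees(np.arctan2(*(A-B)[1::-1])))
print(200/np.tan(np.radians(c['vertical_fov'])/2))
E=[wray(c,s,230+u/4,140+v/4,.262) for u,v in((285,200),(515,200),(315,480),(515,470))];print(np.round(E,4))
go((A+B)/2,15)"
```

```text
[ 0.54461333 -0.06664498  0.292     ] [ 0.55878707 -0.10572982  0.292     ] [ 0.5517002 -0.0861874  0.292    ] 0.041575466199352575 109.93268899108024
309.70691628693146
[[ 0.5249 -0.0699  0.262 ]
 [ 0.5643 -0.0587  0.262 ]
 [ 0.5446 -0.1223  0.262 ]
 [ 0.5813 -0.1099  0.262 ]]
t1.53 P [ 0.5417 -0.0895  0.3369] yh15.7 F [-0.  -0.8 -0.2] M [-0.02 -0.07 -0.04] op1.000 g0.0 q [-21.  19.  86.  -0.  75. -37.]
shift [0.002 0.035 0.15 ] rot [-0.002 -0.     0.016]
```

```bash
python3 -c "
from h import *
go([.5505,-.0865,.290],17.5)"
```

```text
t1.53 P [ 0.5417 -0.0895  0.3369] yh15.7 F [-0.  -0.8 -0.2] M [-0.02 -0.07 -0.04] op1.000 g0.0 q [-21.  19.  86.  -0.  75. -37.]
shift [0.002 0.031 0.156] rot [-0.002 -0.    -0.039]
```

Call:
step_arm([
  [0,0.031,0.05,0,0,-0.04,-1],
  [0,0.031,0.1,0,0,-0.04,-1],
  [0,0.031,0.156,0,0,-0.04,-1],
  [0,0.031,0.156,0,0,-0.04,-1],
  [0,0.031,0.156,0,0,-0.04,-0.3],
  [0,0.031,0.156,0,0,-0.04,-0.3],
  [0,0.031,0.156,0,0,-0.04,-0.3],
  [0,0.031,0.156,0,0,-0.04,-0.3],
])

```text
time_s: 2.2
position: [0.5512, -0.088, 0.2919]
tcp_rot: [[-0.299, 0.954, 0.002], [0.954, 0.299, -0.001], [-0.001, 0.002, -1.0]]
force: [0.1, -0.4, -0.4]
opening: 0.786
grasp_force: 0.0
```

```bash
python3 -c "
from h import *
go([.5505,-.0865,.290],17.5)
s=read_state();c=snap('wrist','w2')
i=cv2.imread('pics/w2.png')[140:290,230:410];cv2.imwrite('pics/z5.png',cv2.resize(i,None,fx=4,fy=4,interpolation=2))"
```

```text
t2.20 P [ 0.5512 -0.088   0.2919] yh17.4 F [ 0.1 -0.4 -0.4] M [-0.01 -0.08 -0.03] op0.786 g0.0 q [-21.  22.  89.  -0.  69. -38.]
shift [ 0.006 -0.001  0.006] rot [ 0.002  0.002 -0.002]
```

View pics/z5.png

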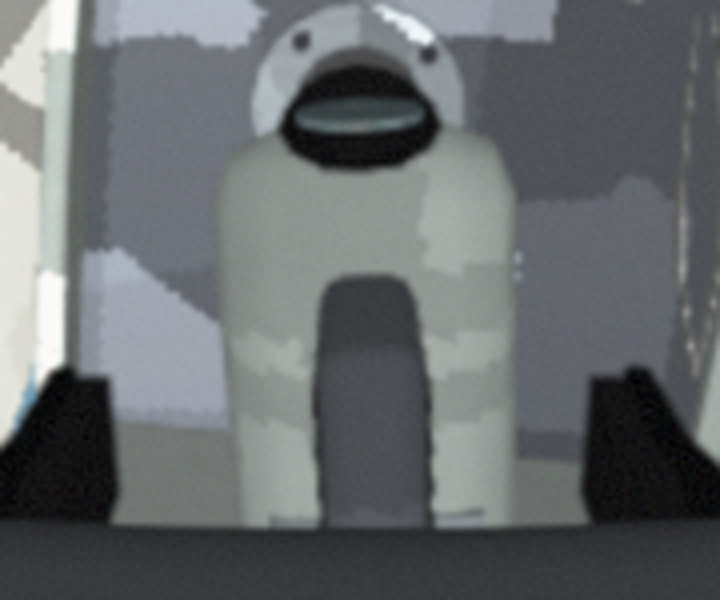

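Plate centre is at crop x≈373 against a finger midpoint of 350, so it sits about 2.8 mm toward tool +y. I'll correct that and grasp.

Call:
step_arm([
  [0.004,0.009,0.005,0,0,0,-0.3],
  [0.004,0.009,0.005,0,0,0,1],
  [0.004,0.009,0.005,0,0,0,1],
  [0.004,0.009,0.005,0,0,0,1],
  [0.004,0.009,0.005,0,0,0,1],
  [0.004,0.009,0.005,0,0,0,1],
  [0.004,0.009,0.005,0,0,0,1],
  [0.004,0.009,0.005,0,0,0,1],
])

```text
time_s: 2.92
position: [0.553, -0.0854, 0.2892]
tcp_rot: [[-0.3, 0.954, -0.0], [0.954, 0.3, 0.0], [0.0, -0.0, -1.0]]
force: [0.1, 0.1, -0.3]
opening: 0.202
grasp_force: 0.0
```

```bash
python3 -c "
from h import *
go([.5505,-.0865,.290],17.5)"
```

```text
t2.92 P [ 0.553  -0.0854  0.2892] yh17.4 F [ 0.1  0.1 -0.3] M [-0.02 -0.11 -0.01] op0.202 g0.0 q [-20.  22.  89.  -0.  69. -38.]
shift [-0.001 -0.009 -0.003] rot [-0.    -0.    -0.001]
```

Just before contact; hold longer.

Call:
step_arm([
  [0,0,0,0,0,0,1],
  [0,0,0,0,0,0,1],
  [0,0,0,0,0,0,1],
  [0,0,0,0,0,0,1],
])

```text
time_s: 3.25
position: [0.5533, -0.0854, 0.2892]
tcp_rot: [[-0.3, 0.954, 0.001], [0.954, 0.3, 0.0], [-0.0, 0.001, -1.0]]
force: [1.8, -0.3, -0.4]
opening: 0.16
grasp_force: 30.0
```

```bash
python3 -c "
from h import *
go([.5505,-.0865,.290],17.5)"
```

```text
t3.25 P [ 0.5533 -0.0854  0.2892] yh17.4 F [ 1.8 -0.3 -0.4] M [ 0.02 -0.39  0.08] op0.160 g30.0 q [-20.  22.  89.   0.  69. -38.]
shift [-0.001 -0.01  -0.003] rot [ 0.001  0.    -0.001]
```

Call:
step_arm([
  [0,0,0,0,0,-0.12,1],
  [0,0,0,0,0,-0.24,1],
  [0,0,0,0,0,-0.36,1],
  [0,0,0,0,0,-0.48,1],
  [0,0,0.005,0,0,-0.55,1],
  [0,0,0.01,0,0,-0.55,1],
  [0,0,0.01,0,0,-0.55,1],
])

```text
time_s: 3.83
position: [0.5535, -0.0856, 0.2876]
tcp_rot: [[-0.671, 0.741, 0.002], [0.741, 0.671, -0.001], [-0.001, 0.001, -1.0]]
force: [-0.6, 0.6, 5.2]
opening: 0.159
grasp_force: 30.0
```

```bash
python3 -c "
from h import *
go([.5533,-.0854,.286],42.4)"
```

```text
t3.83 P [ 0.5535 -0.0856  0.2876] yh42.2 F [-0.6  0.6  5.2] M [0.22 0.01 0.12] op0.159 g30.0 q [-20.  23.  89.  -0.  68. -62.]
shift [ 0.001 -0.     0.005] rot [ 0.001  0.002 -0.005]
```

Call:
step_arm([
  [0,0,0,0,0,-0.06,1],
  [0,0,0,0,0,-0.12,1],
  [0,0,0,0,0,-0.18,1],
  [0,0,0,0,0,-0.18,1],
])

```text
time_s: 4.17
position: [0.5534, -0.0856, 0.2876]
tcp_rot: [[-0.77, 0.639, 0.002], [0.639, 0.77, -0.001], [-0.002, 0.001, -1.0]]
force: [0.2, 0.6, 5.4]
opening: 0.156
grasp_force: 30.0
```

Call:
step_arm([
  [0,0,0,0,0,-0.06,1],
  [0,0,0,0,0,-0.12,1],
  [0,0,0,0,0,-0.18,1],
  [0,0,0,0,0,-0.18,1],
])

```text
time_s: 4.5
position: [0.5534, -0.0857, 0.2874]
tcp_rot: [[-0.852, 0.524, 0.001], [0.524, 0.852, -0.001], [-0.002, 0.0, -1.0]]
force: [-0.1, 0.2, 5.0]
opening: 0.154
grasp_force: 30.0
```

Call:
step_arm([
  [0,0,0,0,0,-0.06,1],
  [0,0,0,0,0,-0.12,1],
  [0,0,0,0,0,-0.12,1],
  [0,0,0,0,0,-0.12,1],
])

```text
time_s: 4.83
position: [0.5533, -0.0856, 0.2867]
tcp_rot: [[-0.896, 0.443, 0.001], [0.443, 0.896, -0.001], [-0.001, -0.0, -1.0]]
force: [-0.2, -0.4, 4.8]
opening: 0.158
grasp_force: 30.0
```

Call:
step_arm([
  [0,0,0,0,0,-0.06,1],
  [0,0,0,0,0,-0.12,1],
  [0,0,0,0,0,-0.12,1],
  [0,0,0,0,0,-0.12,1],
])

```text
time_s: 5.17
position: [0.5531, -0.0856, 0.2863]
tcp_rot: [[-0.934, 0.357, 0.0], [0.357, 0.934, -0.0], [-0.0, -0.0, -1.0]]
force: [-0.0, 0.1, 2.9]
opening: 0.162
grasp_force: 30.0
```

The tool sank and the force fell to 2.9 N, so the key is probably in its keyway. Pushing down.

Call:
step_arm([
  [0,0,0.01,0,0,0,1],
  [0,0,0.02,0,0,0,1],
  [0,0,0.03,0,0,0,1],
  [0,0,0.04,0,0,0,1],
])

```text
time_s: 5.5
position: [0.5532, -0.0855, 0.274]
tcp_rot: [[-0.935, 0.356, 0.0], [0.356, 0.935, -0.0], [-0.001, -0.0, -1.0]]
force: [0.7, -0.4, 5.5]
opening: 0.163
grasp_force: 30.0
```

```bash
python3 -c "
from h import *
go([.5533,-.0854,.230],69)"
```

```text
t5.50 P [ 0.5532 -0.0855  0.274 ] yh69.2 F [ 0.7 -0.4  5.5] M [ 0.01 -0.17  0.03] op0.163 g30.0 q [-20.  23.  90.  -0.  67. -89.]
shift [-0.     0.001  0.147] rot [-0.     0.001  0.003]
```

Call:
step_arm([
  [0,0,0.02,0,0,0,1],
  [0,0,0.04,0,0,0,1],
  [0,0,0.06,0,0,0,1],
  [0,0,0.08,0,0,0,1],
  [0,0,0.1,0,0,0,1],
  [0,0,0.12,0,0,0,1],
  [0,0,0.13,0,0,0,1],
  [0,0,0.13,0,0,0,1],
])

```text
time_s: 6.17
position: [0.5531, -0.0855, 0.2343]
tcp_rot: [[-0.935, 0.356, -0.0], [0.356, 0.935, 0.0], [0.0, 0.0, -1.0]]
force: [2.0, -1.3, -1.2]
opening: 0.152
grasp_force: 30.0
```

Call:
step_arm([
  [0,0,0.005,0,0,0,1],
  [0,0,0.01,0,0,0,1],
  [0,0,0.015,0,0,0,1],
  [0,0,0.02,0,0,0,1],
  [0,0,0.025,0,0,0,1],
  [0,0,0.025,0,0,0,1],
])

```text
time_s: 6.67
position: [0.5532, -0.0855, 0.2278]
tcp_rot: [[-0.935, 0.356, 0.0], [0.356, 0.935, -0.0], [-0.0, -0.0, -1.0]]
force: [-0.3, 0.3, 5.3]
opening: 0.163
grasp_force: 30.0
```

Call:
step_arm([
  [0,0,0.01,0,0,0,1],
  [0,0,0.02,0,0,0,1],
  [0,0,0.03,0,0,0,1],
  [0,0,0.04,0,0,0,1],
  [0,0,0.05,0,0,0,1],
  [0,0,0.06,0,0,0,1],
  [0,0,0.07,0,0,0,1],
])

```text
time_s: 7.25
position: [0.5533, -0.0856, 0.2072]
tcp_rot: [[-0.935, 0.355, 0.001], [0.355, 0.935, -0.0], [-0.001, -0.0, -1.0]]
force: [-0.4, -0.4, 6.7]
opening: 0.161
grasp_force: 30.0
```

The middle tube is sliding at 6.7 N. Next I release, rise, align the gripper with the dock and push down with closed fingers, so the gripper body clears the cover.

Call:
step_arm([
  [0,0,0,0,0,0,0.3],
  [0,0,0,0,0,0,0.3],
  [0,0,0,0,0,0,0.3],
  [0,0,-0.08,0,0,0,0.3],
  [0,0,-0.17,0,0,0,0.3],
  [0,0,-0.17,0,0,-0.15,1],
  [0,0,-0.17,0,0,-0.3,1],
  [0,0,-0.17,0,0,-0.45,1],
])

```text
time_s: 7.92
position: [0.5528, -0.0852, 0.2579]
tcp_rot: [[-1.0, 0.004, -0.0], [0.004, 1.0, 0.0], [0.0, 0.0, -1.0]]
force: [0.1, 0.6, -0.5]
opening: 0.201
grasp_force: 0.0
```

Call:
step_arm([
  [0,0,0,0,0,-0.15,1],
  [0,0,0,0,0,-0.25,1],
  [0,0,0,0,0,-0.25,1],
  [0,0,0,0,0,-0.25,1],
  [0,0,0,0,0,-0.25,1],
  [0,0,0,0,0,-0.25,1],
])

```text
time_s: 8.42
position: [0.5529, -0.0853, 0.2576]
tcp_rot: [[-0.983, -0.184, -0.0], [-0.184, 0.983, 0.0], [0.0, 0.0, -1.0]]
force: [-0.7, 0.5, 0.6]
opening: 0.008
grasp_force: 0.0
```

```bash
python3 -c "
from h import *
go([.5533,-.0854,.238],100.7)"
```

```text
t8.42 P [ 0.5529 -0.0853  0.2576] yh100.6 F [-0.7  0.5  0.6] M [ 0.04 -0.09  0.02] op0.008 g0.0 q [ -20.   24.   91.    0.   65. -121.]
shift [-0.001 -0.     0.065] rot [ 0.    -0.001 -0.002]
```

Push down: from 0.2576 to about 0.197.

Call:
step_arm([
  [0,0,0.04,0,0,0,1],
  [0,0,0.065,0,0,0,1],
  [0,0,0.08,0,0,0,1],
  [0,0,0.1,0,0,0,1],
  [0,0,0.12,0,0,0,1],
  [0,0,0.14,0,0,0,1],
  [0,0,0.16,0,0,0,1],
  [0,0,0.18,0,0,0,1],
])

```text
time_s: 9.08
position: [0.5528, -0.0853, 0.2044]
tcp_rot: [[-0.983, -0.185, -0.0], [-0.185, 0.983, 0.0], [0.0, 0.0, -1.0]]
force: [-2.1, 1.1, 6.4]
opening: 0.007
grasp_force: 3.6
```

Call:
step_arm([
  [0,0,0.01,0,0,0,1],
  [0,0,0.02,0,0,0,1],
  [0,0,0.025,0,0,0,1],
  [0,0,0.03,0,0,0,1],
  [0,0,0.03,0,0,0,1],
  [0,0,0.03,0,0,0,1],
])

```text
time_s: 9.58
position: [0.5528, -0.0853, 0.1961]
tcp_rot: [[-0.983, -0.185, -0.0], [-0.185, 0.983, -0.0], [0.0, -0.0, -1.0]]
force: [-3.7, 1.8, 10.1]
opening: 0.006
grasp_force: 4.8
```

Call:
step_arm([
  [0,0,0.01,0,0,0,1],
  [0,0,0.018,0,0,0,1],
  [0,0,0.018,0,0,0,1],
  [0,0,0.018,0,0,0,1],
])

```text
time_s: 9.92
position: [0.5537, -0.0856, 0.1955]
tcp_rot: [[-0.983, -0.186, 0.003], [-0.186, 0.983, -0.002], [-0.003, -0.002, -1.0]]
force: [-8.7, 2.2, 34.8]
opening: 0.009
grasp_force: 17.5
```

Hard stop at 35 N, so both tubes are home. Now I rise, go behind the bar and come down there.

Call:
step_arm([
  [0,0,-0.2,0,0,0,1],
  [0,0,-0.4,0,0,0,1],
  [0,0,-0.4,0,0,0,1],
  [-0.15,0,-0.4,0,0,0,1],
  [-0.3,0,-0.4,0,0,0,1],
  [-0.47,0,-0.4,0,0,0,1],
  [-0.47,0,-0.4,0,0,0,1],
  [-0.47,0,-0.4,0,0,0,1],
])

```text
time_s: 10.58
position: [0.6949, -0.0585, 0.3081]
tcp_rot: [[-0.982, -0.187, 0.002], [-0.187, 0.982, 0.0], [-0.002, -0.0, -1.0]]
force: [-0.3, 0.1, -0.8]
opening: 0.008
grasp_force: 0.0
```

```bash
cat >> h.py <<'E'
def dk(x,z,y=0,C=(.627,-.0716),t=np.radians(10.7)):
    return [C[0]+x*np.cos(t)-y*np.sin(t),C[1]+x*np.sin(t)+y*np.cos(t),z]
E
python3 -c "
from h import *
go(dk(.066,.265),100.7)
s=read_state();c=snap('wrist','w3');t=snap('top','t3')
a=cv2.imread('pics/w3.png');b=cv2.imread('pics/t3.png')[115:265,250:430]
cv2.imwrite('pics/z6.png',np.vstack([cv2.resize(a[:300],None,fx=1,fy=1)[:,:640],cv2.resize(b,(360,300))if 0 else cv2.copyMakeBorder(cv2.resize(b,(360,300),interpolation=2),0,0,0,280,0)]))
"
```

```text
t10.58 P [ 0.6949 -0.0585  0.3081] yh100.8 F [-0.3  0.1 -0.8] M [ 0.12 -0.07  0.03] op0.008 g0.0 q [ -14.   33.   67.    0.   80. -115.]
shift [ 0.011 -0.001  0.144] rot [-0.     0.003  0.001]
```

View pics/z6.png

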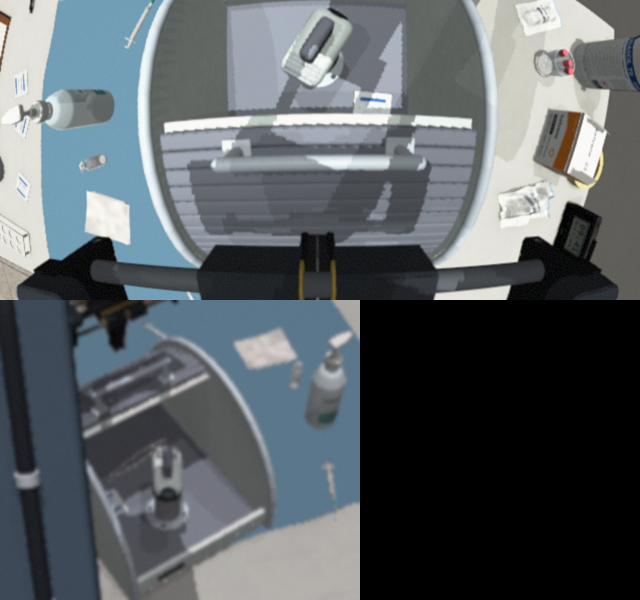

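The lamp is fully down. The bar is at wrist pixel about (320,163), well ahead of the fingers and centred on them.

```bash
python3 -c "
from h import *
s=read_state();c=capture('wrist')
B=wray(c,s,320,163,.254);e=[wray(c,s,u,163,.254) for u in(213,427)];t=np.radians(10.7)
D=lambda p:np.array([[np.cos(t),np.sin(t)],[-np.sin(t),np.cos(t)]])@(p[:2]-np.array([.627,-.0716]))
print(B,D(B),D(e[0]),D(e[1]))
"
```

```text
[ 0.64570779 -0.06560321  0.254     ] [0.01949592 0.00241911] [ 0.01849361 -0.06711648] [0.01858061 0.07244524]
```

Call:
step_arm([
  [0.031,0,0.07,0,0,0,1],
  [0.031,0,0.144,0,0,0,1],
  [0.031,0,0.144,0,0,0,1],
  [0.08,0,0.144,0,0,0,1],
  [0.13,0,0.142,0,0,0,1],
  [0.18,0,0.14,0,0,0,1],
  [0.234,0,0.139,0,0,0,1],
  [0.234,0,0.139,0,0,0,1],
])

```text
time_s: 11.4
position: [0.6208, -0.0728, 0.269]
tcp_rot: [[-0.983, -0.184, 0.001], [-0.184, 0.983, -0.0], [-0.001, -0.0, -1.0]]
force: [-0.8, -0.3, 0.6]
opening: 0.005
grasp_force: 0.0
```

```bash
python3 -c "
from h import *
go(dk(-.001,.2665),100.7)
s=read_state();c=capture('wrist');cv2.imwrite('pics/w4.png',c['image'][:,:,::-1])"
```

```text
t11.40 P [ 0.6208 -0.0728  0.269 ] yh100.6 F [-0.8 -0.3  0.6] M [ 0.12 -0.14  0.02] op0.005 g0.0 q [ -17.   29.   81.   -0.   70. -118.]
shift [-0.018  0.     0.008] rot [-0.001  0.001 -0.002]
```

```bash
python3 -c "
import cv2
for n in('w3','w4'):
    g=cv2.imread('pics/%s.png'%n,0)
    for u in (225,240,400): print(n,u,[int(v) for v in g[60:246:3,u]])"
```

```text
w3 225 [101, 102, 99, 102, 100, 99, 101, 100, 100, 101, 96, 97, 102, 99, 99, 98, 99, 95, 93, 177, 249, 249, 243, 130, 168, 170, 170, 242, 247, 248, 230, 173, 124, 148, 175, 182, 169, 134, 106, 107, 105, 94, 104, 106, 105, 101, 100, 101, 102, 103, 100, 91, 105, 85, 85, 81, 85, 86, 113, 158, 140, 144]
w3 240 [164, 165, 164, 166, 165, 166, 165, 165, 166, 163, 164, 163, 166, 164, 165, 165, 159, 100, 103, 231, 249, 246, 177, 128, 111, 112, 112, 177, 169, 145, 103, 92, 100, 149, 165, 164, 144, 113, 94, 106, 104, 92, 106, 104, 104, 103, 99, 103, 104, 100, 99, 96, 108, 98, 85, 78, 88, 94, 132, 143, 127, 133]
w3 400 [176, 177, 173, 168, 177, 172, 174, 176, 171, 177, 168, 156, 141, 144, 140, 139, 95, 81, 116, 165, 153, 142, 73, 77, 79, 78, 121, 128, 118, 99, 97, 92, 117, 126, 130, 121, 106, 79, 75, 78, 73, 78, 78, 75, 74, 76, 71, 78, 70, 74, 72, 76, 75, 73, 78, 87, 89, 87, 120, 128, 131, 136]
w4 225 [183, 183, 181, 183, 181, 181, 182, 181, 180, 179, 177, 174, 175, 165, 177, 169, 171, 165, 162, 156, 156, 157, 158, 157, 154, 155, 153, 156, 150, 93, 88, 87, 87, 88, 87, 87, 87, 85, 88, 87, 86, 85, 90, 71, 113, 123, 120, 122, 179, 179, 153, 101, 99, 92, 119, 156, 162, 181, 172, 130, 99, 98]
w4 240 [181, 182, 181, 182, 180, 181, 180, 180, 180, 182, 181, 181, 180, 181, 181, 180, 183, 181, 181, 180, 181, 182, 181, 180, 179, 131, 111, 112, 111, 110, 112, 111, 110, 112, 111, 110, 112, 110, 111, 110, 110, 110, 108, 81, 107, 108, 108, 109, 136, 138, 147, 155, 159, 141, 122, 156, 156, 181, 169, 136, 98, 109]
w4 400 [195, 196, 195, 195, 195, 194, 196, 195, 195, 192, 195, 194, 195, 182, 182, 181, 179, 181, 180, 181, 180, 182, 178, 176, 164, 160, 160, 148, 87, 91, 88, 88, 89, 87, 89, 88, 88, 88, 87, 89, 87, 88, 64, 83, 89, 88, 88, 139, 144, 146, 147, 148, 146, 140, 126, 134, 144, 138, 131, 134, 151, 147]
```

```bash
python3 -c "
from h import *
s=read_state();c=capture('wrist');t=np.radians(10.7)
D=lambda p:np.array([[np.cos(t),np.sin(t)],[-np.sin(t),np.cos(t)]])@(p[:2]-np.array([.627,-.0716]))
print(D(s['position']),D(wray(c,s,240,230,.2545)),D(wray(c,s,400,230,.2545)))
"
```

```text
[-0.00557412 -0.00010906] [-0.02209735 -0.04172459] [-0.02180719  0.0450092 ]
```

Call:
step_arm([
  [0.06,0,0.012,0,0,0,1],
  [0.111,0,0.032,0,0,0,1],
  [0.18,0,0.056,0,0,0,1],
  [0.24,0,0.082,0,0,0,1],
  [0.285,0,0.108,0,0,0,1],
  [0.33,0,0.135,0,0,0,1],
  [0.38,0,0.178,0,0,0,1],
  [0.43,0,0.227,0,0,0,1],
])

```text
time_s: 12.17
position: [0.4992, -0.0975, 0.2015]
tcp_rot: [[-0.983, -0.185, 0.009], [-0.185, 0.983, -0.003], [-0.008, -0.005, -1.0]]
force: [2.9, -1.0, 2.3]
opening: 0.007
grasp_force: 1.7
```

```bash
python3 -c "
from h import *
go(dk(-.135,.201),100.7)
s=read_state();c=capture('wrist');t=np.radians(10.7)
D=lambda p:np.array([[np.cos(t),np.sin(t)],[-np.sin(t),np.cos(t)]])@(p[:2]-np.array([.627,-.0716]))
print(D(s['position']))
g=cv2.cvtColor(c['image'],cv2.COLOR_RGB2GRAY)
for u in (240,400):print([int(v) for v in g[160:260:2,u]])
"
```

```text
t12.17 P [ 0.4992 -0.0975  0.2015] yh100.7 F [ 2.9 -1.   2.3] M [-0.05 -0.74  0.01] op0.007 g1.7 q [ -24.   25.  102.    0.   53. -124.]
shift [0.015 0.006 0.002] rot [-0.006  0.011 -0.   ]
[-0.13040884 -0.00173468]
[97, 98, 97, 96, 99, 99, 98, 98, 98, 98, 99, 102, 97, 101, 98, 99, 99, 99, 98, 99, 97, 97, 98, 97, 97, 99, 96, 86, 79, 81, 81, 77, 79, 81, 114, 133, 146, 154, 159, 150, 129, 121, 103, 26, 23, 22, 22, 26, 25, 25]
[164, 162, 163, 165, 167, 165, 143, 99, 97, 100, 101, 99, 89, 79, 79, 78, 77, 77, 78, 78, 80, 77, 81, 77, 78, 77, 78, 79, 78, 76, 81, 79, 81, 100, 115, 122, 125, 132, 132, 127, 120, 116, 93, 28, 16, 28, 25, 20, 23, 25]
```

The bar is at θ≈0.78 and still against the fingers. Now I go over it and press from the top.

Call:
step_arm([
  [-0.02,0,0,0,0,0,1],
  [-0.02,0,-0.1,0,0,0,1],
  [-0.02,0,-0.18,0,0,0,1],
  [-0.02,0,-0.18,0,0,0,1],
  [0.05,0,-0.18,0,0,0,1],
  [0.08,0,-0.18,0,0,0,1],
  [0.08,0,-0.13,0,0,0,1],
  [0.08,0,-0.1,0,0,0,1],
])

```text
time_s: 12.88
position: [0.472, -0.1004, 0.2292]
tcp_rot: [[-0.983, -0.185, -0.0], [-0.185, 0.983, 0.0], [0.0, 0.001, -1.0]]
force: [-0.3, -0.2, -0.2]
opening: 0.007
grasp_force: 0.0
```

```bash
python3 -c "
from h import *
go(dk(-.155,.222),100.7)
for th in (.75,.65,.55,.45,.35,.25,.18,.105): print(th,-.207*np.cos(th)-.004,.048+.207*np.sin(th)+.03)
"
```

```text
t12.88 P [ 0.472  -0.1004  0.2292] yh100.7 F [-0.3 -0.2 -0.2] M [ 0.07 -0.11  0.08] op0.007 g0.0 q [ -25.   21.  103.    0.   56. -126.]
shift [-0.009 -0.002  0.024] rot [ 0.001 -0.001 -0.001]
0.75 -0.15545959585688093 0.21909922332483014
0.65 -0.16878934629965456 0.2032735859873602
0.55 -0.18047257606631767 0.18619625638864645
0.45 -0.1903925501870041 0.16803786556102465
0.35 -0.19845015155940743 0.14897984614327842
0.25 -0.20456487129410345 0.12921261956568625
0.18 -0.20765564440714113 0.1150591216991456
0.105 -0.20985996048893896 0.09969508394757867
```

Call:
step_arm([
  [0,0,0.034,0,0,0,1],
  [0.02,0,0.06,0,0,0,1],
  [0.037,0,0.087,0,0,0,1],
  [0.037,0,0.087,0,0,0,1],
])

```text
time_s: 13.22
position: [0.4588, -0.1024, 0.202]
tcp_rot: [[-0.983, -0.186, -0.007], [-0.186, 0.983, 0.001], [0.006, 0.003, -1.0]]
force: [0.5, -0.4, 0.1]
opening: 0.009
grasp_force: 0.0
```

```bash
python3 -c "
from h import *
go(dk(-.169,.203),100.7)
s=read_state();c=capture('wrist');cv2.imwrite('pics/w5.png',c['image'][:,:,::-1])
g=cv2.cvtColor(c['image'],cv2.COLOR_RGB2GRAY)
for u in (240,400):print([int(v) for v in g[160:260:2,u]])
"
```

```text
t13.22 P [ 0.4588 -0.1024  0.202 ] yh100.7 F [ 0.5 -0.4  0.1] M [ 0.13 -0.06 -0.03] op0.009 g0.0 q [ -26.   23.  106.   -0.   51. -127.]
shift [-0.007 -0.003 -0.003] rot [ 0.003 -0.008 -0.   ]
[141, 138, 137, 138, 136, 124, 125, 138, 137, 132, 115, 106, 108, 114, 149, 182, 189, 183, 158, 95, 88, 91, 91, 90, 89, 91, 90, 89, 89, 88, 90, 92, 90, 90, 90, 88, 93, 81, 75, 71, 69, 72, 65, 25, 22, 21, 25, 28, 23, 24]
[197, 198, 199, 201, 199, 198, 197, 187, 130, 111, 112, 112, 113, 147, 167, 182, 180, 142, 144, 119, 76, 72, 72, 72, 73, 73, 70, 70, 71, 70, 72, 72, 71, 73, 72, 73, 73, 71, 71, 73, 72, 71, 66, 25, 21, 21, 21, 20, 19, 25]
```

```bash
python3 -c "
from h import *
s=read_state();c=capture('wrist');t=np.radians(10.7)
D=lambda p:np.array([[np.cos(t),np.sin(t)],[-np.sin(t),np.cos(t)]])@(p[:2]-np.array([.627,-.0716]))
print(D(s['position']))
for z in (.046,.1,.14,.17,.19):print(z,D(wray(c,s,240,191,z)),D(wray(c,s,320,244,z)))
t=snap('top','t5')
a=cv2.imread('pics/w5.png');b=cv2.imread('pics/t5.png')[115:265,250:430]
cv2.imwrite('pics/z7.png',np.vstack([a[:300],cv2.copyMakeBorder(cv2.resize(b,(360,300),interpolation=2),0,0,0,280,0)]))
"
```

```text
[-0.16941029  0.00059898]
0.046 [-0.17005954 -0.07635896] [-0.11257053  0.0038519 ]
0.1 [-0.18441656 -0.06222673] [-0.13748438  0.00325485]
0.14 [-0.19505139 -0.05175841] [-0.15593908  0.00281259]
0.17 [-0.20302751 -0.04390717] [-0.1697801  0.0024809]
0.19 [-0.20834493 -0.03867301] [-0.17900745  0.00225976]
```

View pics/z7.png

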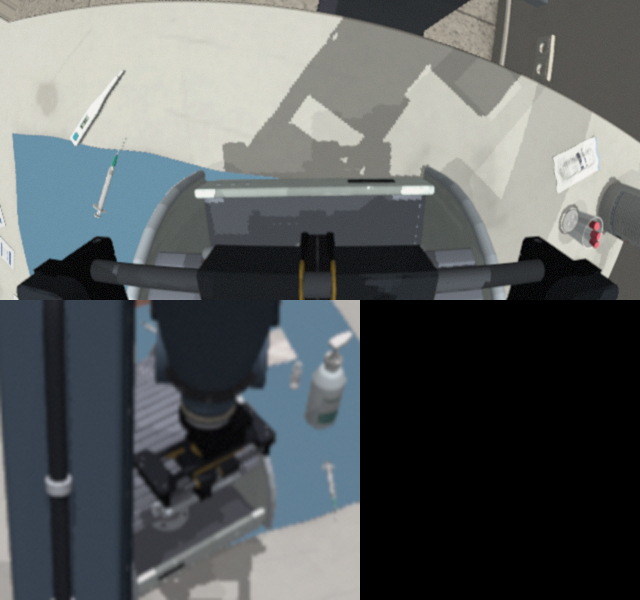

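The bar is hidden behind the gripper, the bright strip at row 190 is the front sill, and there is almost no force. I probably came down just in front of the bar. I'll rise, go back 25 mm and come down on top of it.

Call:
step_arm([
  [0.02,0,-0.07,0,0,0,1],
  [0.02,0,-0.14,0,0,0,1],
  [0.02,0,-0.14,0,0,0,1],
  [-0.04,0,-0.14,0,0,0,1],
  [-0.08,0,-0.14,0,0,0,1],
  [-0.08,0,-0.1,0,0,0,1],
  [-0.08,0,-0.07,0,0,0,1],
])

```text
time_s: 13.95
position: [0.4862, -0.0981, 0.2238]
tcp_rot: [[-0.983, -0.186, 0.001], [-0.186, 0.983, -0.0], [-0.001, -0.001, -1.0]]
force: [-1.3, -0.2, -0.7]
opening: 0.004
grasp_force: 0.0
```

Call:
step_arm([
  [0,0,0.01,0,0,0,1],
  [0,0,0.02,0,0,0,1],
  [0,0,0.02,0,0,0,1],
])

```text
time_s: 14.2
position: [0.4843, -0.098, 0.2175]
tcp_rot: [[-0.983, -0.185, -0.002], [-0.185, 0.983, 0.001], [0.002, 0.001, -1.0]]
force: [-0.1, -0.3, -0.4]
opening: 0.005
grasp_force: 0.0
```

```bash
python3 -c "
from h import *
go(dk(-.147,.222),100.7)"
```

```text
t14.20 P [ 0.4843 -0.098   0.2175] yh100.7 F [-0.1 -0.3 -0.4] M [ 0.14 -0.14  0.  ] op0.005 g0.0 q [ -24.   23.  102.    0.   55. -125.]
shift [ 0.006 -0.002 -0.015] rot [ 0.002 -0.002 -0.001]
```

```bash
python3 -c "
from h import *
s=read_state();c=snap('wrist','w6');t=np.radians(10.7)
D=lambda p:np.array([[np.cos(t),np.sin(t)],[-np.sin(t),np.cos(t)]])@(p[:2]-np.array([.627,-.0716]))
g=cv2.cvtColor(c['image'],cv2.COLOR_RGB2GRAY)
for u in (230,240,290,345,400):print(u,[int(v) for v in g[180:260:2,u]])
print('x at row 236',D(wray(c,s,320,236,.18)))
"
```

```text
230 [94, 94, 94, 91, 94, 93, 93, 92, 94, 95, 123, 141, 149, 154, 153, 144, 129, 95, 90, 97, 101, 112, 118, 121, 111, 112, 116, 115, 122, 127, 124, 134, 91, 26, 24, 19, 25, 27, 25, 23]
240 [94, 95, 92, 93, 94, 92, 95, 94, 92, 97, 124, 140, 149, 158, 153, 144, 129, 86, 65, 69, 129, 138, 142, 144, 128, 127, 124, 123, 125, 144, 147, 148, 102, 34, 17, 27, 27, 23, 19, 24]
290 [94, 94, 95, 93, 93, 92, 93, 92, 91, 102, 128, 144, 157, 161, 151, 141, 123, 87, 75, 69, 69, 69, 69, 71, 74, 63, 69, 68, 70, 71, 73, 72, 70, 41, 22, 21, 18, 26, 20, 23]
345 [93, 93, 92, 91, 93, 94, 93, 90, 86, 119, 137, 147, 157, 157, 148, 135, 112, 80, 71, 70, 66, 68, 70, 73, 73, 65, 70, 72, 71, 70, 70, 72, 73, 40, 26, 24, 23, 25, 24, 22]
400 [95, 93, 94, 94, 81, 75, 76, 73, 85, 108, 115, 121, 126, 118, 115, 104, 90, 94, 97, 111, 143, 166, 170, 172, 175, 178, 166, 139, 126, 148, 195, 141, 108, 20, 21, 16, 21, 20, 17, 23]
x at row 236 [-0.14857334  0.00247048]
```

```bash
python3 -c "
from h import *
s=read_state();c=capture('wrist');t=np.radians(10.7)
D=lambda p:np.array([[np.cos(t),np.sin(t)],[-np.sin(t),np.cos(t)]])@(p[:2]-np.array([.627,-.0716]))
for th in (.75,.7,.65,.6,.55,.5):
  z=.048+.207*np.sin(th);print(th,-.207*np.cos(th),z,D(wray(c,s,318,206,z)))
"
```

```text
0.75 -0.15145959585688093 0.18909922332483015 [-0.1704251   0.00098695]
0.7 -0.15832233276788912 0.18135306125820205 [-0.1679307   0.00101003]
0.65 -0.16478934629965455 0.1732735859873602 [-0.16532897  0.00103411]
0.6 -0.1708444722863034 0.1648809919927723 [-0.16262641  0.00105912]
0.55 -0.17647257606631767 0.15619625638864645 [-0.15982978  0.001085  ]
0.5 -0.18165959031130716 0.14724108649107 [-0.15694606  0.00111168]
```

Bar found at θ≈0.645, so the top press did work. Continuing it.

Call:
step_arm([
  [0.04,0,0,0,0,0,1],
  [0.075,0,0.01,0,0,0,1],
  [0.075,0,0.045,0,0,0,1],
  [0.1,0,0.075,0,0,0,1],
  [0.118,0,0.105,0,0,0,1],
  [0.135,0,0.135,0,0,0,1],
  [0.15,0,0.165,0,0,0,1],
  [0.165,0,0.195,0,0,0,1],
])

```text
time_s: 14.97
position: [0.4364, -0.1085, 0.1606]
tcp_rot: [[-0.983, -0.186, 0.001], [-0.186, 0.983, -0.002], [-0.001, -0.002, -1.0]]
force: [-1.5, -2.0, 3.7]
opening: 0.007
grasp_force: 1.9
```

```bash
python3 -c "
from h import *
go(dk(-.2,.145),100.7)"
```

```text
t14.97 P [ 0.4364 -0.1085  0.1606] yh100.7 F [-1.5 -2.   3.7] M [-0.22  0.15  0.04] op0.007 g1.9 q [ -28.   25.  112.   -0.   43. -129.]
shift [0.02  0.003 0.052] rot [-0.003  0.001  0.001]
```

Call:
step_arm([
  [0.008,0,0.02,0,0,0,1],
  [0.015,0,0.039,0,0,0,1],
  [0.025,0,0.072,0,0,0,1],
  [0.035,0,0.105,0,0,0,1],
  [0.041,0,0.13,0,0,0,1],
  [0.046,0,0.155,0,0,0,1],
  [0.05,0,0.18,0,0,0,1],
  [0.05,0,0.18,0,0,0,1],
])

```text
time_s: 15.63
position: [0.421, -0.1098, 0.1047]
tcp_rot: [[-0.983, -0.185, -0.002], [-0.185, 0.983, 0.002], [0.001, 0.002, -1.0]]
force: [-0.2, -0.3, 0.1]
opening: 0.003
grasp_force: 0.0
```

Call:
step_arm([
  [0.003,0,0.01,0,0,0,1],
  [0.003,0,0.02,0,0,0,1],
  [0.003,0,0.03,0,0,0,1],
  [0.003,0,0.03,0,0,0,1],
])

```text
time_s: 15.97
position: [0.4207, -0.1102, 0.099]
tcp_rot: [[-0.983, -0.186, 0.001], [-0.186, 0.983, -0.0], [-0.001, -0.001, -1.0]]
force: [-4.8, 2.3, 27.4]
opening: 0.003
grasp_force: 13.6
```

```bash
python3 -c "
from h import *
go(dk(-.21,.0997),100.7)"
```

```text
t15.97 P [ 0.4207 -0.1102  0.099 ] yh100.7 F [-4.8  2.3 27.4] M [0.46 0.56 0.01] op0.003 g13.6 q [ -29.   32.  116.    0.   32. -130.]
shift [ 0.001 -0.001 -0.002] rot [-0.001  0.001  0.   ]
```

Hard stop at 27 N with z = 0.099, exactly where the shut cover should be. Lift away.

Call:
step_arm([
  [0,0,-0.1,0,0,0,1],
  [0,0,-0.2,0,0,0,1],
  [0,0,-0.35,0,0,0,1],
  [0,0,-0.5,0,0,0,1],
  [-0.1,0,-0.65,0,0,0,1],
  [-0.2,0,-0.75,0,0,0,1],
  [-0.2,0,-0.75,0,0,0,1],
  [-0.2,0,-0.75,0,0,0,1],
])

```text
time_s: 16.63
position: [0.4844, -0.1, 0.3263]
tcp_rot: [[-0.982, -0.187, 0.012], [-0.187, 0.982, -0.005], [-0.011, -0.007, -1.0]]
force: [0.4, -0.6, -0.1]
opening: 0.002
grasp_force: 0.0
```

```bash
python3 -c "
from h import *
go(dk(-.15,.3),100.7)
s=read_state();c=snap('wrist','w7');t=np.radians(10.7)
T=np.array(c['T_tool_cam']);R=np.array(s['tcp_rot']);P=np.array(s['position']);f=200/np.tan(np.radians(c['vertical_fov'])/2)
def wp(p):
    q=np.linalg.inv(T)@np.r_[R.T@(np.array(p)-P),1]; r=np.hypot(q[0],q[1]);k=np.arctan2(r,q[2])*f/r
    return c['cx']+q[0]*k,c['cy']+q[1]*k
for cc in(0,.04,.1,.2):print(cc,wp(dk(-.207*np.cos(cc+.105),.048+.207*np.sin(cc+.105))))
g=cv2.cvtColor(c['image'],cv2.COLOR_RGB2GRAY)
for u in (300,320,340):print(u,[int(v) for v in g[120:240:2,u]])
"
```

```text
t16.63 P [ 0.4844 -0.1     0.3263] yh100.8 F [ 0.4 -0.6 -0.1] M [ 0.11 -0.09  0.01] op0.002 g0.0 q [ -25.   14.   95.    0.   70. -125.]
shift [0.016 0.005 0.088] rot [-0.009  0.014  0.002]
0 (np.float64(319.6094294154568), np.float64(121.82145895027958))
0.04 (np.float64(319.6153758071796), np.float64(122.98953787257192))
0.1 (np.float64(319.6240521429267), np.float64(125.34051033467028))
0.2 (np.float64(319.6374199264662), np.float64(131.00159930756496))
300 [162, 159, 133, 128, 131, 116, 107, 99, 112, 115, 110, 131, 106, 66, 71, 72, 76, 77, 75, 84, 80, 75, 81, 92, 78, 79, 84, 94, 85, 81, 83, 87, 95, 86, 82, 88, 86, 90, 97, 83, 85, 88, 91, 89, 82, 74, 69, 73, 74, 77, 85, 117, 120, 98, 115, 118, 113, 98, 94, 95]
320 [233, 235, 190, 139, 125, 114, 111, 110, 119, 119, 111, 132, 97, 69, 71, 67, 77, 80, 74, 81, 76, 72, 79, 85, 76, 78, 79, 87, 78, 78, 81, 84, 95, 88, 87, 86, 87, 89, 96, 84, 86, 92, 89, 90, 82, 72, 68, 75, 76, 76, 79, 76, 76, 66, 76, 79, 78, 51, 18, 18]
340 [228, 228, 184, 200, 188, 114, 112, 104, 117, 116, 111, 138, 97, 69, 73, 71, 71, 73, 70, 80, 73, 76, 78, 81, 76, 78, 79, 85, 78, 82, 86, 86, 96, 83, 85, 89, 87, 88, 96, 86, 86, 89, 93, 91, 82, 75, 69, 73, 77, 75, 77, 83, 72, 67, 89, 111, 119, 121, 127, 123]
```

The bar sits at row about 121 as expected for shut, and slats cover the view. Nothing is touching; handing in.

```bash
python3 -c "
from rig import *
print(hand_in())"
```

```text
the job is handed in; nothing more can be done
None
```

I handed the job in at about 17 s: both tubes were pushed home to a hard stop, the cover was closed down to a hard stop at its shut height, and I never went near the cup or the bottle. The hand-in call returned no verdict.

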